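# Load and close the magnetic polisher

## Robot

A 6-joint arm with a two-finger parallel gripper is mounted at the origin on the work surface. World frame = base frame: x ahead of the robot, y to its left, z up, the work surface at z = 0. Lengths are in m, angles in rad, forces in N, time in s.
With the tool pointing down it reaches from about 0.375 to 0.9 m from the base axis. Payload 3.1 kg.
Tool frame: the origin (TCP) lies between the finger pads; the fingertips stand 19 mm ahead of it and the grasp point (between the pads) is the TCP; z points along the fingers, y is the line along which they close (so a half turn about z gives the same grasp; the last joint's range is limited). The gripper opens to 87 mm and grips with 3 to 60 N. Pads are 19 mm wide; open, the fingers measure 117 mm over their backs; the gripper's body (75 mm by 190 mm) begins 51 mm behind the grasp point.
Start: joints at [0.998, 0.527, 1.433, -0, 1.181, -0.178], TCP at [0.24, 0.577, 0.242] pointing down, gripper open.
Joint ranges: [-3.08, 3.08], [-0.75, 2.2], [0.22, 2.44], [-1.43, 4.57], [0, 2.65], [-2.85, 2.85]. Speed limits (rad/s): [2.79, 2.79, 3.14, 3.14, 3.14, 3.14].

## Interface

Orientations are given as a unit quaternion [x, y, z, w].
In Python, from rig import telemetry, viewer, hand_in gives the robot as it stands. The module is installed in compiled form; this text tells all that it offers.
- The arm moves only by the shell command python3 -m creep 'ROWS' [FORCE]. ROWS is JSON, a list of rows, each an object with "translation": the shift along the tool's x, y, z in mm, a list of three; "roll": the turn about the tool's z in degrees; "gripper": the finger opening in mm, from 0 to 87. In form: [{"translation": [tx, ty, tz], "roll": roll, "gripper": gripper}, ...]. A call has 1 to 5 rows; each row is the pose to reach, as a shift and turn from the pose commanded when the call began, along the tool's axes at that moment; what a row does not reach only later rows make up. A row lasts 1/12 s, in which the tool goes at most 41.7 mm and 7.16 degrees, less where a joint would pass 70% of its speed; a pose out of reach is approached as far as the arm can. A call with a gripper value outside its range is refused whole. The fingers move at their own pace and stop on an object; FORCE is the grip in N (left out, the last holds). Time passes only in rows, so rows that repeat a pose let the fingers close. It gives the time, the measured TCP pose, the force, the opening and the grip force at its end, in the units of the state.
- telemetry.get_obs(): the state, without advancing time (a new reading comes with each control period).
- viewer.camera(name): name is "scene" or "top" or "wrist"; returns the picture (420x560x3 uint8, blue, green, red); there is no depth.
- viewer.camera_info(name): a dict with "intrinsics" (3x3 intrinsics, pixels), "rvec" (rotation vector, rad) and "tvec" (3), from world to camera coordinates, as OpenCV has them; the wrist camera has in their place "hand_eye" (4x4, takes a point from camera to tool coordinates, whose origin is the TCP and whose axes are the flange's). Camera axes: x right, y down, z forward; pixel columns grow to the right and rows downward; lengths in m; the calibration is good to about 2 mm. The wrist camera is an equidistant fisheye: a pixel r from the principal point sees the ray r / f radians off the axis. A picture is of the moment at which its call begins: read the wrist's pose just before it. camera_info takes no time and is no camera call.
- hand_in(): hands the job in; it is judged then, once.
Trained networks look in the newest picture that a camera, given by its name, has taken for a name from the list of things; names that differ only in an ending like _2 or _b are one class to them, and where a whole thing is asked for, a point or a joint stands for the part that bears it (a point fixed in the world has none). Each returns a list of dicts, best first, with "p" (0 to 1); they miss things now and then, are a little off and sometimes report something else, mostly with a low value. They report only what shows in the picture. A call takes as long as a camera call. They do not tell look-alikes from the thing itself.
- viewer.recognise(camera, thing): "bbox" ([left, top, width, height] in pixels, round what is visible of it).
The state is a dict: "time": time; "q": joint angles; "joint_velocities": joint speeds; "joint_torque": joint torques, N m; "position": TCP position; "tool_rot": TCP orientation; "ft_force": force on the tool from outside, world axes, zero at the start; "moment": the same for the moment, N m; "grip_width": finger opening in m; "grip_force": force on a finger pad.
Only numpy, scipy, OpenCV 4.12 (cv2) and the standard library are available. Lean on these libraries where they do the work, as an engineer would, in place of code of your own. Each camera call takes 0.05 s, during which the arm holds its last target. There are 200 camera calls.

## Task

On the jeweller's bench, load every silver casting from the dark soldering board into the polisher's pot. Then put the lid on the pot and press it down until it is fully home on its stiff seal, and only after that swing the wire-bail clamp over and right down across the lid. Finally press the start button on the polisher; leave the jar, the bur stand, the hammer and the bench pin alone.

Things in the scene. Friction and masses are not known exactly. Their poses are not given: they have to be found in the camera images.
- polisher: Bench magnetic polisher, fixed. Origin on the bench under the middle of its round white pot; x points to its back (clamp hinge side), y to its left (button console), z up. Grey base 40 mm high, x -110 to +100, y -87 to +157 mm. Black console on it at x +-75, y 97 to 153 mm, its top 72 mm above the bench.
- pot_floor (a point): centre of the pot's inner floor, 46 mm above the bench; axes as the polisher. The pot is 116 mm across outside and 104 inside, its rim 105 mm above the bench; the black seal ring (115 mm across, bore 98) stands on the rim, its top 115 mm above the bench when up and 109 when pushed home.
- seal (a joint): how far the seal ring is pressed down, in m: 0 = standing proud, 0.006 = fully home. About 9 N of push moves it (the lid's weight does not); it stays where it is left.
- lid: Round grey lid, 120 g; origin at the centre of its underside, z up through the knob. Tapered spigot 8 mm high (86 to 91 mm across) that drops into the seal's bore, plate 116 mm across (top at 14 mm), black knob 28 mm across (14 to 42 mm). Starts on the bench, knob up. On the raised seal its origin is 107 mm above the bench; home, 101 mm.
- clamp (a joint): angle in rad of the steel bail clamp: 0 = right down and level across the lid, grows as it swings up and back; starts at 1.5 to 1.75, about upright, with stop at 1.9. A stiff hinge holds it wherever it is left; about 2 N at the bar moves it. A lid that is not home blocks it.
- clamp_hinge (a point): middle of the clamp's hinge, at x +75 mm, y 0, z 120.5 mm of the polisher, hinge axis along the polisher's y; axes as the polisher
- clamp_bar (a point): middle of the clamp's round crossbar: 12 mm thick, parallel to the hinge and 170 mm from it, between two 10 mm wide side arms 90 mm apart (centres) that pass either side of the lid's knob. When down it lies 95 mm in front of the pot's middle, 120.5 mm above the bench. Its axes are the polisher's at clamp angle 0 and turn with the clamp.
- start (a joint): travel of the start button in m: 0 = up, 0.006 = fully down; springs back; 5 N presses it fully
- start_top (a point): centre of the top of the grey round start button (32 mm across) on the console, at about x -35, y +125 mm of the polisher; pressed straight down
- board: dark soldering board 200 x 150 x 12 mm fixed flat on the bench, origin under its centre; the castings start on it
- ring_a: silver ring casting lying flat: outside diameter 28, hole 18, height 9 mm; origin at the centre of its underside
- ring_b: second ring casting, same as ring_a
- bar_a: silver bar casting 42 (x) x 14 (y) x 9 (z) mm; origin at the centre of its underside
- bar_b: second bar casting, same as bar_a
- disc: silver disc casting, diameter 30, height 9 mm; origin at the centre of its underside
- plate: silver square plate casting 24 x 24 x 10 mm; origin at the centre of its underside
- jar: closed glass jar with a steel cap, 72 mm across, 100 mm tall; not to be disturbed
- bur_stand: red plastic block 70 x 110 x 35 mm full of upright steel burs up to about 75 mm high; not to be disturbed
- hammer: small hammer lying on the bench, 220 mm long; not to be disturbed
- bench_pin: wooden bench pin, a V-notched slab 130 x 60 x 18 mm; not to be disturbed
Mind the look-alikes: they are no part of the job. What is shaped like the lid but purple is not meant.

How it is judged:
By the outcome, as a careful person would: the job done as asked, in the order asked, and still so for the second after the job is handed in, with the robot touching nothing.
Of ring_a, ring_b, bar_a, bar_b, disc, plate only 3 to 5 are there at a start; the rules pass over those that are not, and their reading is None.
At some moment in a run one of ring_a, ring_b, bar_a, bar_b, disc, plate, lid may be knocked a few centimetres aside while the robot is not near it.
Once in a run the grip may slacken for a moment while it holds something.
It also fails if it takes over 210 s, if anything falls off the work surface, if the arm or the gripper's body presses on something with over 40 N, if the wrist force passes 120 N, or if a joint passes its speed limit or range.

## Working session

There is one attempt and no reset: what is moved stays moved. The work goes in short steps, Python scripts to look and compute and a shell command to move; the robot and the scene stay as the last step left them, time stands still between calls to the robot, and variables do not carry over. Pictures are saved under pics/ and viewed, at most 16 in all, crops included, and the job is handed in when it is done.

```bash
mkdir -p pics
cat > h.py <<'E'
import numpy as np, cv2
from scipy.spatial.transform import Rotation as R
from rig import telemetry, viewer, hand_in
def ray(cam,uv,obs=None):
    """origin, dir in world of pixel(s)"""
    i=viewer.camera_info(cam);K=np.array(i["intrinsics"]);uv=np.atleast_2d(np.array(uv,float))
    if cam=="wrist":
        o=obs or telemetry.get_obs()
        d=(uv-K[[0,1],[2,2]])/np.array([K[0,0],K[1,1]]);r=np.linalg.norm(d,axis=1,keepdims=True)
        c=np.hstack([np.where(r>1e-9,d/np.maximum(r,1e-9),0)*np.sin(r),np.cos(r)])
        H=np.array(i["hand_eye"]);T=np.eye(4);T[:3,:3]=R.from_quat(o["tool_rot"]).as_matrix();T[:3,3]=o["position"];T=T@H
        return T[:3,3],c@T[:3,:3].T
    Rm=cv2.Rodrigues(np.array(i["rvec"],float))[0];t=np.array(i["tvec"],float).ravel()
    c=np.hstack([(uv-K[[0,1],[2,2]])/np.array([K[0,0],K[1,1]]),np.ones((len(uv),1))])
    return -Rm.T@t,c@Rm
def atz(cam,uv,z,obs=None):
    o,d=ray(cam,uv,obs);return o+d*((z-o[2])/d[:,2])[:,None]
def proj(cam,P,obs=None):
    i=viewer.camera_info(cam);K=np.array(i["intrinsics"]);P=np.atleast_2d(np.array(P,float))
    if cam=="wrist":
        o=obs or telemetry.get_obs();H=np.array(i["hand_eye"]);T=np.eye(4);T[:3,:3]=R.from_quat(o["tool_rot"]).as_matrix();T[:3,3]=o["position"];T=T@H
        c=(P-T[:3,3])@T[:3,:3];r=np.hypot(c[:,0],c[:,1]);th=np.arctan2(r,c[:,2])
        return np.stack([K[0,0]*th*c[:,0]/r+K[0,2],K[1,1]*th*c[:,1]/r+K[1,2]],1)
    return cv2.projectPoints(P,np.array(i["rvec"],float),np.array(i["tvec"],float),K,None)[0][:,0]
def tri(rays):
    A=np.zeros((3,3));b=np.zeros(3)
    for o,d in rays:
        d=np.ravel(d)/np.linalg.norm(d);M=np.eye(3)-np.outer(d,d);A+=M;b+=M@o
    return np.linalg.solve(A,b)
def totool(P,obs=None):
    """world point(s) -> shift in tool axes, mm"""
    o=obs or telemetry.get_obs();return (R.from_quat(o["tool_rot"]).inv().apply(np.array(P)-o["position"])*1000).round(1)
E
python3 - <<'E'
from h import *
o=telemetry.get_obs();print(o)
print(R.from_quat(o["tool_rot"]).as_matrix().round(3))
for c in("scene","top","wrist"):
    cv2.imwrite(f"pics/{c}0.png",viewer.camera(c))
    i=viewer.camera_info(c);print(c,{k:np.array(v).round(3).tolist() for k,v in i.items()})
for c in("scene","top"):
    for t in("polisher","lid","clamp","start","board","ring_a","bar_a","disc","plate","jar","bur_stand","hammer","bench_pin"):
        print(c,t,[(np.round(r["bbox"]).astype(int).tolist(),round(r["p"],2)) for r in viewer.recognise(c,t)])
E
```

```text
{'time': 0.0, 'q': array([ 9.97510864e-01,  5.28479603e-01,  1.43388321e+00, -1.09108513e-05,
        1.18138322e+00, -1.78500516e-01]), 'joint_velocities': array([-0.0012694 ,  0.00078637, -0.00137192, -0.00091937, -0.00055223,
       -0.00077184]), 'joint_torque': array([-1.02297690e-03, -4.40044999e+01, -1.76588130e+01,  6.30819728e-02,
        5.81089477e-02, -1.52281268e-04]), 'position': array([0.23998191, 0.57635386, 0.2405694 ]), 'tool_rot': array([ 1.96110959e-01,  9.80581120e-01, -1.00336684e-03, -3.90563624e-04]), 'ft_force': array([-0.34697603, -0.30381611, -0.46891633]), 'moment': array([-0.03256746, -0.04267494, -0.0278953 ]), 'grip_force': 0.0, 'grip_width': 0.08695641199841496}
[[-0.923  0.385 -0.001]
 [ 0.385  0.923 -0.002]
 [ 0.    -0.002 -1.   ]]
scene {'intrinsics': [[541.222, 0.0, 271.769], [0.0, 541.222, 201.181], [0.0, 0.0, 1.0]], 'rvec': [2.425, 0.662, -0.217], 'tvec': [-0.483, -0.142, 1.681]}
top {'intrinsics': [[433.985, 0.0, 276.918], [0.0, 433.985, 214.723], [0.0, 0.0, 1.0]], 'rvec': [2.15, -2.21, 0.085], 'tvec': [0.035, 0.572, 1.502]}
wrist {'intrinsics':
[... 659 characters left out ...]
4)]
scene bur_stand [([268, 304, 48, 48], 0.73)]
scene hammer [([89, 338, 95, 47], 0.74), ([278, 139, 39, 34], 0.45)]
scene bench_pin [([302, 94, 38, 22], 0.86)]
top polisher [([174, 194, 79, 74], 0.97)]
top lid [([277, 183, 30, 35], 0.97), ([319, 271, 28, 32], 0.66), ([270, 240, 32, 30], 0.62)]
top clamp [([196, 195, 36, 16], 0.54)]
top start [([195, 200, 38, 8], 0.47), ([182, 245, 8, 9], 0.4)]
top board [([324, 202, 50, 57], 0.95)]
top ring_a []
top bar_a [([334, 244, 5, 12], 0.36)]
top disc []
top plate [([357, 231, 4, 3], 0.38)]
top jar [([275, 132, 21, 22], 0.85)]
top bur_stand [([328, 150, 31, 28], 0.9)]
top hammer [([398, 214, 35, 62], 0.62)]
top bench_pin [([120, 233, 30, 44], 0.92)]
```

View pics/scene0.png

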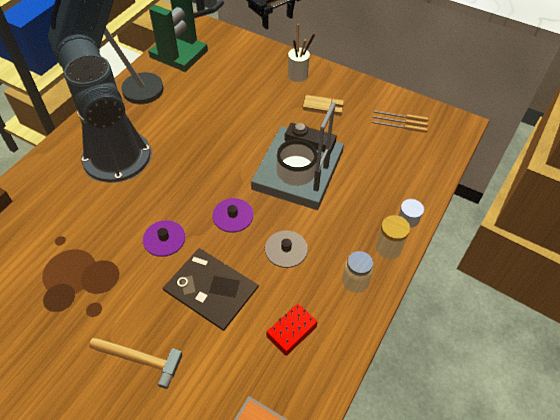

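View pics/top0.png

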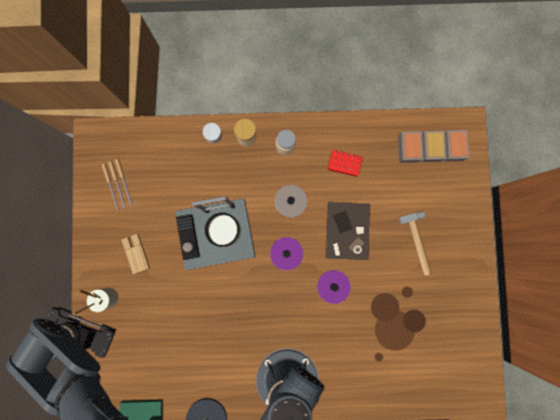

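The scene shows board at (210,288) with a bar (200,261), ring (183,283) and plate (201,297), polisher at (297,165), grey lid at (286,248) (purple ones are decoys). The top view shows the same: board (348,231), lid (291,201), pot (222,230), clamp upright behind it.

Run:
```python
from h import *
def c(cam,z,**k):
    for n,u in k.items(): print(cam,n,atz(cam,u,z).round(3).tolist())
c("top",.012,board=(349,231),b1=(327,202),b2=(370,204))
c("top",.02,bar=(336.5,250),ring=(357,249),plate=(359.5,231))
c("scene",.02,bar=(200,262),ring=(183,283),plate=(201,297))
c("top",.014,lid=(291,201));c("scene",.014,lid=(286,249))
c("top",.11,pot=(222,229.5));c("scene",.11,pot=(297,155))
c("top",.072,start=(187,247));c("scene",.072,start=(298,129))
c("top",.04,c1=(176,204),c2=(182,268),c3=(254,261))
def tocam(P):
    print(P, totool(P))
tocam([.45,-.1,.3])
b=cv2.resize(viewer.camera("top")[190:285,160:390],None,fx=3.4,fy=3.4,interpolation=cv2.INTER_CUBIC);cv2.imwrite("pics/topc.png",b)
```

```text
top board [[0.51, -0.233, 0.012]]
top b1 [[0.614, -0.16, 0.012]]
top b2 [[0.603, -0.312, 0.012]]
top bar [[0.444, -0.186, 0.02]]
top ring [[0.446, -0.258, 0.02]]
top plate [[0.508, -0.269, 0.02]]
scene bar [[0.452, -0.189, 0.02]]
scene ring [[0.45, -0.263, 0.02]]
scene plate [[0.513, -0.272, 0.02]]
top lid [[0.621, -0.032, 0.014]]
scene lid [[0.626, -0.035, 0.014]]
top pot [[0.522, 0.202, 0.11]]
scene pot [[0.526, 0.2, 0.11]]
top start [[0.468, 0.326, 0.072]]
scene start [[0.463, 0.324, 0.072]]
top c1 [[0.619, 0.369, 0.04]]
top c2 [[0.397, 0.351, 0.04]]
top c3 [[0.414, 0.102, 0.04]]
[0.45, -0.1, 0.3] [-453.9 -544.2  -58.4]
```

View pics/topc.png

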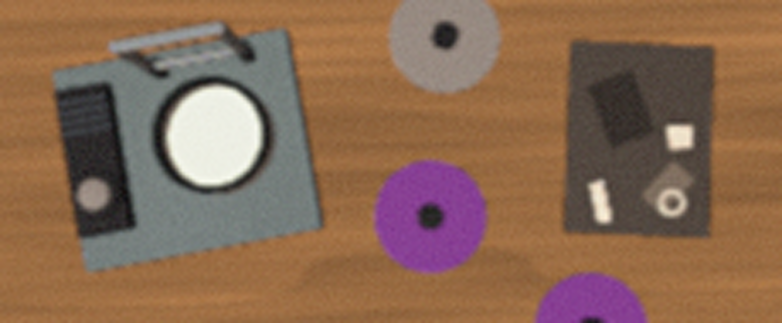

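Polisher's middle is about (0.524,0.201), yaw about 8°, console to the left, button about (0.466,0.325). Lid is at about (0.623,-0.034). Moving the wrist camera above the board.

```bash
python3 -m creep '[{"translation":[-311,-279,-20],"roll":0,"gripper":87},{"translation":[-311,-279,-20],"roll":0,"gripper":87},{"translation":[-311,-279,-20],"roll":0,"gripper":87},{"translation":[-311,-279,-20],"roll":0,"gripper":87},{"translation":[-311,-279,-20],"roll":0,"gripper":87}]' 
python3 -m creep '[{"translation":[-156,-139,0],"roll":-7,"gripper":87},{"translation":[-156,-139,0],"roll":-14,"gripper":87},{"translation":[-156,-139,0],"roll":-21,"gripper":87},{"translation":[-156,-139,0],"roll":-28,"gripper":87},{"translation":[-156,-139,0],"roll":-35,"gripper":87}]'
python3 - <<'E'
from h import *
print(totool([.47,-.22,.24]))
E
```

```text
time: 1.92
position: [0.3303, 0.3875, 0.2517]
tool_rot: [0.196, 0.981, 0.0, 0.0]
ft_force: [0.9, -0.5, -0.1]
grip_width: 0.0872
grip_force: 0.0
time: 2.33
position: [0.4089, 0.2256, 0.2518]
tool_rot: [-0.073, 0.997, 0.0, 0.0]
ft_force: [0.0, 1.0, -0.2]
grip_width: 0.0869
grip_force: 0.0
[   4.6 -449.8   11.8]
```

```bash
python3 -m creep '[{"translation":[5,-430,30],"roll":0,"gripper":87},{"translation":[5,-430,30],"roll":0,"gripper":87},{"translation":[5,-430,30],"roll":0,"gripper":87},{"translation":[5,-430,30],"roll":0,"gripper":87},{"translation":[5,-430,30],"roll":0,"gripper":87}]' >/dev/null
python3 -m creep '[{"translation":[2,-222,15],"roll":0,"gripper":87},{"translation":[2,-222,15],"roll":0,"gripper":87},{"translation":[2,-222,15],"roll":0,"gripper":87},{"translation":[2,-222,15],"roll":0,"gripper":87},{"translation":[2,-222,15],"roll":0,"gripper":87}]' >/dev/null
python3 -m creep '[{"translation":[0,0,0],"roll":0,"gripper":87},{"translation":[0,0,0],"roll":0,"gripper":87}]'
python3 - <<'E'
from h import *
o=telemetry.get_obs();im=viewer.camera("wrist");cv2.imwrite("pics/w1.png",im)
for t in("ring_a","bar_a","disc","plate","lid"):
    for r in viewer.recognise("wrist",t):
        b=r["bbox"];u=(b[0]+b[2]/2,b[1]+b[3]/2)
        print(t,round(r["p"],2),np.round(b).tolist(),atz("wrist",u,.018,o).round(3))
E
```

```text
time: 3.33
position: [0.4629, -0.1874, 0.2229]
tool_rot: [-0.068, 0.998, -0.0, 0.0]
ft_force: [-0.0, 1.2, 0.6]
grip_width: 0.0874
grip_force: 0.0
ring_a 0.81 [209.0, 153.0, 25.0, 26.0] [[ 0.447 -0.259  0.018]]
bar_a 0.77 [281.0, 155.0, 14.0, 37.0] [[ 0.446 -0.186  0.018]]
disc 0.26 [178.0, 124.0, 149.0, 159.0] [[ 0.485 -0.22   0.018]]
plate 0.77 [198.0, 208.0, 22.0, 24.0] [[ 0.51  -0.267  0.018]]
lid 0.89 [263.0, 9.0, 108.0, 104.0] [[ 0.321 -0.173  0.018]]
lid 0.86 [340.0, 312.0, 56.0, 29.0] [[ 0.632 -0.052  0.018]]
lid 0.66 [392.0, 138.0, 82.0, 96.0] [[ 0.433 -0.017  0.018]]
```

View pics/w1.png

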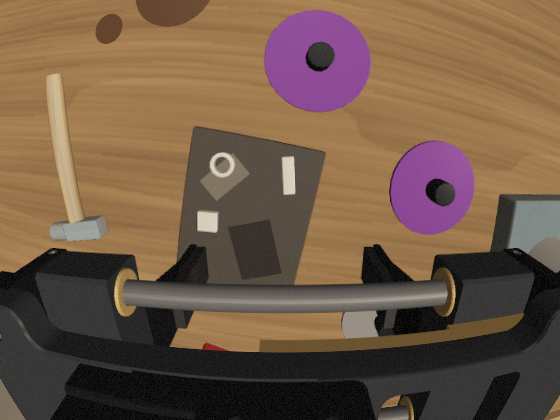

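The wrist view shows three castings: ring (222,166), bar (288,174) and plate (208,221), the board's square being a mere patch. The grey lid is at (365,325), half hidden.

```bash
cat >> h.py <<'E'
def blobs(im,cam,obs,z,c0,rad=60):
    """bright blobs near pixel c0 -> world centre (x,y), rect sizes mm, long axis angle deg"""
    hsv=cv2.cvtColor(im,cv2.COLOR_BGR2HSV);m=((hsv[...,2]>150)&(hsv[...,1]<70)).astype(np.uint8)
    k=np.zeros_like(m);cv2.circle(k,tuple(int(v) for v in c0),rad,1,-1);out=[]
    for c in cv2.findContours(m*k,cv2.RETR_EXTERNAL,cv2.CHAIN_APPROX_NONE)[0]:
        if cv2.contourArea(c)<30: continue
        P=(atz(cam,c[:,0]+0.0,z,obs)[:,:2]*1000).astype(np.float32);(cx,cy),(w,h),a=cv2.minAreaRect(P)
        if w<h: w,h,a=h,w,a+90
        bx=c[:,0].mean(0);out.append((bx.round(0).tolist(),[round(cx),round(cy)],[round(w),round(h)],round(a%180)))
    return out
E
python3 - <<'E'
from h import *
o=telemetry.get_obs();im=cv2.imread("pics/w1.png")
for b in blobs(im,"wrist",o,.021,(240,190)): print(b)
tp=cv2.imread("pics/top0.png")
for n,u,v in(("ring",(222,166),(357,249)),("bar",(288,174),(336.5,249.5)),("plate",(208,221),(359.8,230.5))):
    print(n,tri([ray("wrist",u,o),ray("top",v)]).round(3))
print(R.from_quat(o["tool_rot"]).as_euler("xyz",degrees=True), o["q"].round(2))
E
```

```text
([207.0, 221.0], [511, -265], [24, 24], 4)
([288.0, 176.0], [447, -182], [41, 13], 9)
([222.0, 165.0], [444, -254], [27, 27], 7)
ring [ 0.446 -0.255  0.023]
bar [ 0.445 -0.184  0.028]
plate [ 0.51  -0.267  0.022]
[ 1.79980603e+02 -1.32904790e-02 -1.71777266e+02] [-0.6   0.38  1.77  0.    0.99 -2.32]
```

Run:
```python
from h import *
print(totool([.4465,-.183,.034]))
```

```text
[ 15.6   2.5 189.1]
```

```bash
python3 -m creep '[{"translation":[16,2.5,40],"roll":0,"gripper":45},{"translation":[16,2.5,80],"roll":0,"gripper":45},{"translation":[16,2.5,115],"roll":0,"gripper":45},{"translation":[16,2.5,140],"roll":0,"gripper":45},{"translation":[16,2.5,140],"roll":0,"gripper":45}]'
python3 - <<'E'
from h import *
o=telemetry.get_obs();im=viewer.camera("wrist");cv2.imwrite("pics/w2.png",im)
for z in (.017,.021):
  for b in blobs(im,"wrist",o,z,(284,150),200): print(b)
print(totool([.4465,-.183,.034]),R.from_quat(o["tool_rot"]).as_euler("xyz",degrees=True))
E
```

```text
time: 4.05
position: [0.4438, -0.1819, 0.0792]
tool_rot: [-0.071, 0.997, 0.003, -0.004]
ft_force: [-0.3, 0.3, -0.0]
grip_width: 0.0617
grip_force: 0.0
([322.0, 301.0], [491, -145], [130, 3], 98)
([278.0, 240.0], [448, -186], [42, 13], 11)
([173.0, 221.0], [446, -259], [30, 28], 98)
([322.0, 301.0], [489, -146], [127, 3], 98)
([278.0, 240.0], [446, -186], [41, 13], 11)
([173.0, 221.0], [444, -258], [29, 27], 98)
[-1.6 -0.6 47.3] [ 179.61690561   -0.39702073 -171.82140585]
```

View pics/w2.png

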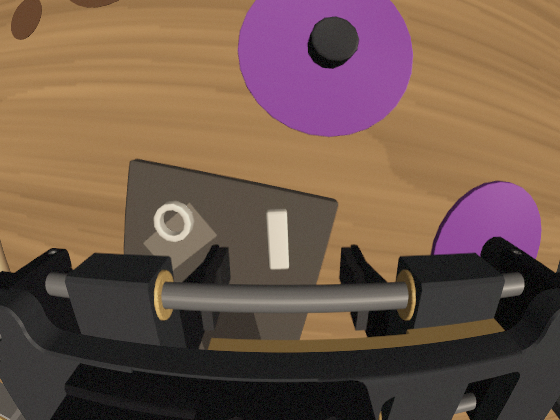

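The bar lies at (278,240) between the fingers, about 3 mm off centre.

```bash
python3 -m creep '[{"translation":[0,-3,20],"roll":-2,"gripper":35},{"translation":[0,-3,40],"roll":-2,"gripper":35},{"translation":[0,-3,49],"roll":-2,"gripper":35},{"translation":[0,-3,49],"roll":-2,"gripper":35},{"translation":[0,-3,49],"roll":-2,"gripper":35}]'
python3 -m creep '[{"translation":[0,0,0],"roll":0,"gripper":5},{"translation":[0,0,0],"roll":0,"gripper":5},{"translation":[0,0,0],"roll":0,"gripper":5},{"translation":[0,0,0],"roll":0,"gripper":5},{"translation":[0,0,0],"roll":0,"gripper":5}]' 25
```

```text
time: 4.52
position: [0.4474, -0.1877, 0.035]
tool_rot: [-0.088, 0.996, -0.0, 0.0]
ft_force: [-0.2, -0.1, -0.6]
grip_width: 0.0358
grip_force: 0.0
time: 4.93
position: [0.447, -0.1878, 0.0346]
tool_rot: [-0.088, 0.996, -0.0, 0.0]
ft_force: [0.4, 0.0, 4.0]
grip_width: 0.0132
grip_force: 25.0
```

```bash
python3 -m creep '[{"translation":[0,0,-40],"roll":0,"gripper":5},{"translation":[0,0,-80],"roll":0,"gripper":5},{"translation":[-134,369,-140],"roll":0,"gripper":5},{"translation":[-134,369,-140],"roll":0,"gripper":5},{"translation":[-134,369,-140],"roll":0,"gripper":5}]' | tail -2
python3 -m creep '[{"translation":[-92,253,-41],"roll":0,"gripper":5},{"translation":[-92,253,-41],"roll":0,"gripper":5},{"translation":[-92,253,-41],"roll":0,"gripper":5},{"translation":[-92,253,-41],"roll":0,"gripper":5},{"translation":[-92,253,-41],"roll":0,"gripper":5}]' |tail -2
python3 -m creep '[{"translation":[-22,59,-10],"roll":0,"gripper":5},{"translation":[-22,59,-10],"roll":0,"gripper":5},{"translation":[-22,59,-10],"roll":0,"gripper":5},{"translation":[-22,59,-10],"roll":0,"gripper":5},{"translation":[-22,59,-10],"roll":0,"gripper":5}]'
python3 - <<'E'
from h import *
o=telemetry.get_obs();im=viewer.camera("wrist");cv2.imwrite("pics/w3.png",im)
for t in("lid","start","clamp","pot_floor","polisher","bar_a"):
    print(t,[(np.round(r["bbox"]).tolist(),round(r["p"],2)) for r in viewer.recognise("wrist",t)])
print(totool([.514,.199,.085]))
E
```

```text
grip_width: 0.0132
grip_force: 25.0
grip_width: 0.0132
grip_force: 25.0
time: 6.18
position: [0.5137, 0.1982, 0.1738]
tool_rot: [-0.088, 0.996, -0.0, -0.001]
ft_force: [-0.1, -0.1, -0.6]
grip_width: 0.0137
grip_force: 25.0
lid [([42.0, 210.0, 82.0, 69.0], 0.75), ([0.0, 2.0, 46.0, 44.0], 0.66), ([58.0, 37.0, 90.0, 116.0], 0.56)]
start [([431.0, 174.0, 34.0, 43.0], 0.7)]
clamp []
pot_floor [([189.0, 91.0, 278.0, 248.0], 0.95)]
polisher [([191.0, 93.0, 278.0, 245.0], 0.63)]
bar_a [([269.0, 226.0, 28.0, 60.0], 0.68)]
[ 0.4  1.1 89.1]
```

View pics/w3.png

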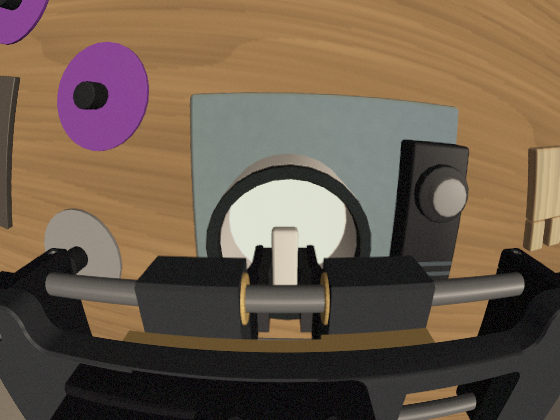

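The bar is held over the pot; the seal ring spans columns 207–371 and its far (front) edge is at row 165; the start button's top is at (450,197).

```bash
python3 - <<'E'
from h import *
o=telemetry.get_obs()
print(atz("wrist",[(207,243),(371,243),(289,165),(215,205),(362,203)],.115,o).round(4))
P=atz("wrist",[(207,243),(371,243),(289,165),(215,205),(362,203)],.115,o)[:,:2]
A=np.c_[2*P,np.ones(5)];s=np.linalg.lstsq(A,(P**2).sum(1),rcond=None)[0];print("centre",s[:2],"r",np.sqrt(s[2]+s[:2]@s[:2]))
print("start",tri([ray("wrist",(450,197),o),ray("top",(187,247)),ray("scene",(298.5,128.5))]),atz("wrist",(450,197),.075,o))
E
python3 -m creep '[{"translation":[0,1,35],"roll":0,"gripper":5},{"translation":[0,1,70],"roll":0,"gripper":5},{"translation":[0,1,89],"roll":0,"gripper":5},{"translation":[0,1,89],"roll":0,"gripper":5},{"translation":[0,1,89],"roll":0,"gripper":5}]'
python3 -m creep '[{"translation":[0,0,0],"roll":0,"gripper":40},{"translation":[0,0,0],"roll":0,"gripper":40},{"translation":[0,0,0],"roll":0,"gripper":40},{"translation":[0,0,-35],"roll":0,"gripper":40},{"translation":[0,0,-70],"roll":0,"gripper":40}]'
```

```text
[[0.5287 0.1469 0.115 ]
 [0.5092 0.257  0.115 ]
 [0.4672 0.1924 0.115 ]
 [0.5011 0.1495 0.115 ]
 [0.4829 0.2437 0.115 ]]
centre [0.52197257 0.2024463 ] r 0.05626668258844366
start [0.46853953 0.32289698 0.08224369] [[0.47233184 0.33103267 0.075     ]]
time: 6.95
position: [0.5139, 0.1995, 0.0845]
tool_rot: [-0.088, 0.996, -0.0, -0.001]
ft_force: [0.2, -0.2, -0.6]
grip_width: 0.0135
grip_force: 25.0
time: 7.37
position: [0.5131, 0.1996, 0.155]
tool_rot: [-0.088, 0.996, -0.0, -0.002]
ft_force: [2.2, 0.6, 0.5]
grip_width: 0.0365
grip_force: 0.0
```

```bash
python3 -m creep '[{"translation":[85,-458,0],"roll":0,"gripper":50},{"translation":[85,-458,0],"roll":0,"gripper":50},{"translation":[85,-458,0],"roll":0,"gripper":50},{"translation":[85,-458,0],"roll":3,"gripper":50},{"translation":[85,-458,0],"roll":6,"gripper":50}]' | head -2
python3 -m creep '[{"translation":[47,-253,0],"roll":0,"gripper":50},{"translation":[47,-253,0],"roll":0,"gripper":50},{"translation":[47,-253,0],"roll":0,"gripper":50},{"translation":[47,-253,0],"roll":0,"gripper":50},{"translation":[47,-253,0],"roll":0,"gripper":50}]' |head -2
python3 - <<'E'
from h import *
o=telemetry.get_obs();print(o["position"],totool([.510,-.267,.085]),R.from_quat(o["tool_rot"]).as_euler("xyz",degrees=True))
E
```

```text
time: 7.78
position: [0.5132, -0.0101, 0.1568]
time: 8.2
position: [0.4895, -0.2177, 0.1566]
[ 0.48945181 -0.21770664  0.15661209] [-16.8 -50.5  71.7] [-1.79913982e+02  1.12885433e-01 -1.75911287e+02]
```

```bash
python3 -m creep '[{"translation":[-17,-48,20],"roll":0,"gripper":50},{"translation":[-17,-48,45],"roll":0,"gripper":50},{"translation":[-17,-48,65],"roll":0,"gripper":50},{"translation":[-17,-48,72],"roll":0,"gripper":50},{"translation":[-17,-48,72],"roll":0,"gripper":50}]' | head -2
python3 - <<'E'
from h import *
o=telemetry.get_obs();im=viewer.camera("wrist");cv2.imwrite("pics/w4.png",im)
for b in blobs(im,"wrist",o,.022,(284,190),200): print(b)
for t in("ring_a","bar_a","plate"):
    print(t,[(np.round(r["bbox"]).tolist(),round(r["p"],2)) for r in viewer.recognise("wrist",t)])
print(o["position"],o["tool_rot"])
E
```

```text
time: 8.62
position: [0.5088, -0.2613, 0.0822]
([289.0, 301.0], [559, -255], [150, 4], 94)
([271.0, 237.0], [510, -270], [24, 23], 4)
([295.0, 139.0], [445, -259], [27, 27], 4)
ring_a [([272.0, 116.0, 46.0, 46.0], 0.59), ([216.0, 78.0, 236.0, 264.0], 0.58)]
bar_a []
plate [([255.0, 218.0, 34.0, 35.0], 0.77)]
[ 0.50879287 -0.26133788  0.08218077] [-0.03556215  0.99936576  0.00122425 -0.00138055]
```

View pics/w4.png

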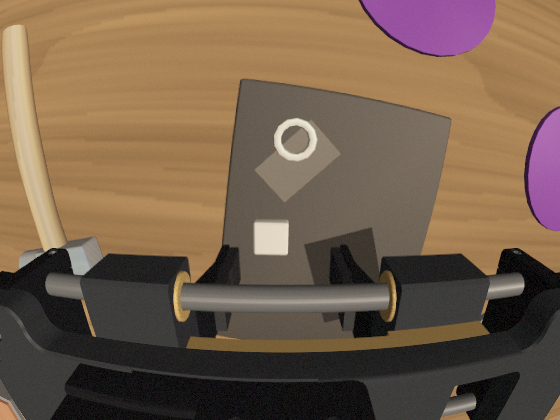

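The plate is at (271,237), about 4 mm off the finger centre; the ring at (295,139).

```bash
python3 -m creep '[{"translation":[0,-4,20],"roll":0,"gripper":45},{"translation":[0,-4,40],"roll":0,"gripper":45},{"translation":[0,-4,49],"roll":0,"gripper":45},{"translation":[0,-4,49],"roll":0,"gripper":45},{"translation":[0,-4,49],"roll":0,"gripper":15}]' | head -2
python3 -m creep '[{"translation":[0,0,0],"roll":0,"gripper":10},{"translation":[0,0,0],"roll":0,"gripper":10},{"translation":[0,0,0],"roll":0,"gripper":10},{"translation":[0,0,0],"roll":0,"gripper":10},{"translation":[0,0,0],"roll":0,"gripper":10}]' 25
python3 -m creep '[{"translation":[0,0,-40],"roll":0,"gripper":10},{"translation":[0,0,-80],"roll":0,"gripper":10},{"translation":[0,30,-110],"roll":0,"gripper":10},{"translation":[0,60,-135],"roll":0,"gripper":10},{"translation":[0,60,-135],"roll":0,"gripper":10}]'
python3 - <<'E'
from h import *
print(totool([.516,.200,.17]))
E
```

```text
time: 9.23
position: [0.5105, -0.2658, 0.0348]
time: 9.65
position: [0.5109, -0.2665, 0.0352]
tool_rot: [-0.036, 0.999, -0.001, 0.001]
ft_force: [-0.6, -0.9, 4.6]
grip_width: 0.0236
grip_force: 25.0
time: 10.07
position: [0.5064, -0.2026, 0.1736]
tool_rot: [-0.037, 0.999, -0.0, 0.002]
ft_force: [0.0, -0.2, -0.4]
grip_width: 0.0234
grip_force: 25.0
[-39.3 400.7   3.5]
```

```bash
python3 -m creep '[{"translation":[-39,408,0],"roll":0,"gripper":10},{"translation":[-39,408,0],"roll":0,"gripper":10},{"translation":[-39,408,0],"roll":0,"gripper":10},{"translation":[-39,408,0],"roll":0,"gripper":10},{"translation":[-39,408,0],"roll":0,"gripper":10}]' | tail -2
python3 -m creep '[{"translation":[-19,202,0],"roll":-5,"gripper":10},{"translation":[-19,202,0],"roll":-5,"gripper":10},{"translation":[-19,202,0],"roll":-5,"gripper":10},{"translation":[-19,202,0],"roll":-5,"gripper":10},{"translation":[-19,202,0],"roll":-5,"gripper":10}]'
python3 - <<'E'
from h import *
print(totool([.519,.208,.09]))
E
```

```text
grip_width: 0.0233
grip_force: 25.0
time: 10.9
position: [0.5149, 0.2072, 0.1687]
tool_rot: [-0.08, 0.997, 0.0, -0.0]
ft_force: [1.7, -0.9, -0.3]
grip_width: 0.0235
grip_force: 25.0
[-4.3  0.1 78.7]
```

```bash
python3 -m creep '[{"translation":[-4,0,35],"roll":0,"gripper":10},{"translation":[-4,0,70],"roll":0,"gripper":10},{"translation":[-4,0,79],"roll":0,"gripper":10},{"translation":[-4,0,79],"roll":0,"gripper":10},{"translation":[-4,0,79],"roll":0,"gripper":10}]'
python3 -m creep '[{"translation":[0,0,0],"roll":0,"gripper":42},{"translation":[0,0,0],"roll":0,"gripper":42},{"translation":[0,0,0],"roll":0,"gripper":42},{"translation":[0,0,-35],"roll":0,"gripper":42},{"translation":[0,0,-70],"roll":0,"gripper":42}]'
python3 - <<'E'
from h import *
print(totool([.445,-.258,.155]))
E
```

```text
time: 11.32
position: [0.5192, 0.205, 0.0899]
tool_rot: [-0.079, 0.997, -0.0, -0.001]
ft_force: [-0.0, 0.9, -1.1]
grip_width: 0.0237
grip_force: 25.0
time: 11.73
position: [0.5181, 0.2049, 0.16]
tool_rot: [-0.079, 0.997, -0.0, -0.002]
ft_force: [0.9, 0.3, 1.1]
grip_width: 0.041
grip_force: 0.0
[ 145.  -445.6    5.7]
```

```bash
python3 -m creep '[{"translation":[145,-446,0],"roll":0,"gripper":50},{"translation":[145,-446,0],"roll":0,"gripper":50},{"translation":[145,-446,0],"roll":0,"gripper":50},{"translation":[145,-446,0],"roll":0,"gripper":50},{"translation":[145,-446,0],"roll":0,"gripper":50}]' | head -2
python3 -m creep '[{"translation":[80,-247,0],"roll":0,"gripper":50},{"translation":[80,-247,0],"roll":0,"gripper":50},{"translation":[80,-247,0],"roll":0,"gripper":50},{"translation":[80,-247,0],"roll":0,"gripper":50},{"translation":[80,-247,0],"roll":0,"gripper":50}]' |head -2
python3 -m creep '[{"translation":[16,-49,20],"roll":0,"gripper":50},{"translation":[16,-49,45],"roll":0,"gripper":50},{"translation":[16,-49,65],"roll":0,"gripper":50},{"translation":[16,-49,75],"roll":0,"gripper":50},{"translation":[16,-49,75],"roll":0,"gripper":50}]' | head -2
python3 - <<'E'
from h import *
o=telemetry.get_obs();im=viewer.camera("wrist");cv2.imwrite("pics/w5.png",im)
for b in blobs(im,"wrist",o,.021,(284,190),200): print(b)
for t in("ring_a","bar_a","plate","disc"):
    print(t,[(np.round(r["bbox"]).tolist(),round(r["p"],2)) for r in viewer.recognise("wrist",t)])
print(totool([.445,-.259,.035]))
E
```

```text
time: 12.15
position: [0.4871, -0.0021, 0.1616]
time: 12.57
position: [0.4546, -0.2086, 0.1615]
time: 12.98
position: [0.4458, -0.2565, 0.084]
([299.0, 301.0], [496, -237], [136, 3], 99)
([281.0, 231.0], [444, -259], [27, 27], 21)
ring_a []
bar_a []
plate []
disc []
[ 3.4 -1.4 51.6]
```

```bash
python3 -m creep '[{"translation":[3,-1.5,20],"roll":0,"gripper":48},{"translation":[3,-1.5,40],"roll":0,"gripper":48},{"translation":[3,-1.5,51],"roll":0,"gripper":48},{"translation":[3,-1.5,51],"roll":0,"gripper":48},{"translation":[3,-1.5,51],"roll":0,"gripper":15}]' | head -2
python3 -m creep '[{"translation":[0,0,0],"roll":0,"gripper":10},{"translation":[0,0,0],"roll":0,"gripper":10},{"translation":[0,0,0],"roll":0,"gripper":10},{"translation":[0,0,0],"roll":0,"gripper":10},{"translation":[0,0,0],"roll":0,"gripper":10}]' 25
python3 -m creep '[{"translation":[0,0,-40],"roll":0,"gripper":10},{"translation":[0,0,-80],"roll":0,"gripper":10},{"translation":[0,30,-110],"roll":0,"gripper":10},{"translation":[0,60,-135],"roll":0,"gripper":10},{"translation":[0,60,-135],"roll":0,"gripper":10}]'
python3 - <<'E'
from h import *
print(totool([.519,.195,.17]))
E
```

```text
time: 13.65
position: [0.4445, -0.2587, 0.0344]
time: 14.07
position: [0.4448, -0.2594, 0.035]
tool_rot: [-0.079, 0.997, -0.001, 0.001]
ft_force: [0.4, 0.6, 5.9]
grip_width: 0.0264
grip_force: 25.0
time: 14.48
position: [0.4339, -0.1959, 0.1729]
tool_rot: [-0.08, 0.997, -0.0, 0.001]
ft_force: [-0.5, 0.1, -0.6]
grip_width: 0.0264
grip_force: 25.0
[-146.6  372.2    3.1]
```

Ring held. Carrying it to the pot.

```bash
python3 -m creep '[{"translation":[-146,372,0],"roll":0,"gripper":10},{"translation":[-146,372,0],"roll":0,"gripper":10},{"translation":[-146,372,0],"roll":0,"gripper":10},{"translation":[-146,372,0],"roll":0,"gripper":10},{"translation":[-146,372,0],"roll":0,"gripper":10}]' | tail -2
python3 -m creep '[{"translation":[-70,178,0],"roll":0,"gripper":10},{"translation":[-70,178,0],"roll":0,"gripper":10},{"translation":[-70,178,0],"roll":0,"gripper":10},{"translation":[-70,178,0],"roll":0,"gripper":10},{"translation":[-70,178,0],"roll":0,"gripper":10}]'
python3 - <<'E'
from h import *
print(totool([.519,.198,.092]))
E
```

```text
grip_width: 0.026
grip_force: 25.0
time: 15.32
position: [0.5209, 0.1942, 0.1688]
tool_rot: [-0.081, 0.997, 0.0, 0.001]
ft_force: [0.8, -0.2, 0.1]
grip_width: 0.0261
grip_force: 25.0
[ 1.3  3.9 76.8]
```

```bash
python3 -m creep '[{"translation":[1,4,35],"roll":0,"gripper":10},{"translation":[1,4,70],"roll":0,"gripper":10},{"translation":[1,4,77],"roll":0,"gripper":10},{"translation":[1,4,77],"roll":0,"gripper":10},{"translation":[1,4,77],"roll":0,"gripper":10}]'
python3 -m creep '[{"translation":[0,0,0],"roll":0,"gripper":45},{"translation":[0,0,0],"roll":0,"gripper":45},{"translation":[0,0,0],"roll":0,"gripper":45},{"translation":[0,0,-40],"roll":0,"gripper":45},{"translation":[0,0,-80],"roll":0,"gripper":45}]'
python3 -m creep '[{"translation":[60,0,-40],"roll":0,"gripper":60},{"translation":[60,0,-40],"roll":0,"gripper":60},{"translation":[60,0,-40],"roll":0,"gripper":60}]' | head -2
python3 - <<'E'
from h import *
o=telemetry.get_obs();print(o["position"])
w=viewer.camera("wrist");t=viewer.camera("top")
ot=cv2.resize(t[180:280,160:390],(552,240),interpolation=cv2.INTER_CUBIC)
cv2.imwrite("pics/m6.png",np.vstack([w[60:,:552],ot]))
for c in("wrist","top"):
    for r in viewer.recognise(c,"lid"):
        b=r["bbox"];u=(b[0]+b[2]/2,b[1]+b[3]/2);print(c,round(r["p"],2),np.round(b).tolist(),atz(c,u,.014,o).round(3))
print(totool([.623,-.034,.2]))
E
```

```text
time: 15.73
position: [0.5189, 0.1939, 0.0923]
tool_rot: [-0.079, 0.997, -0.0, -0.0]
ft_force: [-0.3, 0.6, 0.8]
grip_width: 0.0264
grip_force: 25.0
time: 16.15
position: [0.5169, 0.1937, 0.1711]
tool_rot: [-0.079, 0.997, -0.0, -0.003]
ft_force: [-0.2, -0.2, 0.2]
grip_width: 0.0439
grip_force: 0.0
time: 16.4
position: [0.4556, 0.1845, 0.2159]
[0.45557041 0.18453219 0.2159295 ]
wrist 0.95 [74.0, 244.0, 47.0, 31.0] [[ 0.585 -0.045  0.014]]
wrist 0.81 [81.0, 98.0, 82.0, 102.0] [[ 0.436 -0.008  0.014]]
wrist 0.64 [8.0, 12.0, 56.0, 86.0] [[ 0.323 -0.163  0.014]]
top 0.8 [271.0, 239.0, 31.0, 30.0] [[ 0.435 -0.011  0.014]]
top 0.63 [318.0, 271.0, 26.0, 34.0] [[ 0.312 -0.164  0.014]]
top 0.56 [276.0, 183.0, 31.0, 35.0] [[ 0.622 -0.033  0.014]]
[-126.  -241.7   12.9]
```

View pics/m6.png

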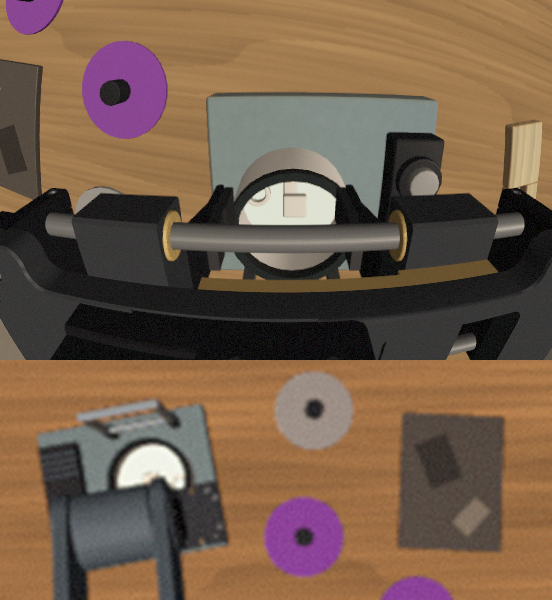

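In the pot the ring (260,190) and plate (293,200) show; the board is empty in the top view, and the grey lid is at (314,410) of the crop, i.e. about (0.622,-0.033).

```bash
python3 -m creep '[{"translation":[-40,-242,20],"roll":0,"gripper":60},{"translation":[-40,-242,20],"roll":0,"gripper":60},{"translation":[-40,-242,20],"roll":0,"gripper":60},{"translation":[-40,-242,20],"roll":0,"gripper":60},{"translation":[-40,-242,20],"roll":0,"gripper":60}]' | head -2
python3 - <<'E'
from h import *
print(totool([.622,-.033,.12]))
E
```

```text
time: 17.02
position: [0.5265, -0.0142, 0.1941]
[-91.4 -33.6  74.1]
```

```bash
python3 -m creep '[{"translation":[-91,-33,74],"roll":0,"gripper":60},{"translation":[-91,-33,74],"roll":0,"gripper":60},{"translation":[-91,-33,74],"roll":0,"gripper":60},{"translation":[-91,-33,74],"roll":0,"gripper":60},{"translation":[-91,-33,74],"roll":0,"gripper":60}]' | head -2
python3 - <<'E'
from h import *
o=telemetry.get_obs();im=viewer.camera("wrist");cv2.imwrite("pics/w7.png",im)
print(o["position"],o["tool_rot"])
for r in viewer.recognise("wrist","lid"):
    b=r["bbox"];print(round(r["p"],2),np.round(b).tolist())
E
```

```text
time: 17.43
position: [0.6205, -0.031, 0.117]
[ 0.62046868 -0.03096685  0.11701004] [-7.88008608e-02  9.96886118e-01  8.78431972e-04 -2.77860753e-03]
0.62 [214.0, 149.0, 143.0, 134.0]
0.57 [274.0, 0.0, 141.0, 68.0]
```

View pics/w7.png

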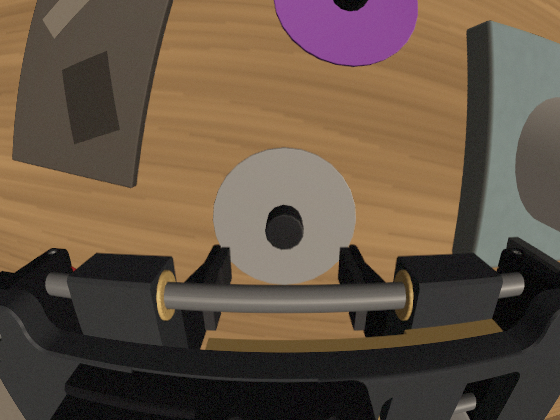

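The lid's rim spans (213–356, 148–283) and its knob's top is at (284,230), nearly between the fingers.

Run:
```python
from h import *
o=telemetry.get_obs();print(o["position"])
P=atz("wrist",[(213,214),(356,213),(284,148),(284,283)],.014,o)[:,:2]
A=np.c_[2*P,np.ones(4)];s=np.linalg.lstsq(A,(P**2).sum(1),rcond=None)[0];print("centre",s[:2],"r",np.sqrt(s[2]+s[:2]@s[:2]))
print("knob",atz("wrist",(284,233),.042,o), "tri",tri([ray("wrist",(284,233),o),ray("top",(291,200.5))]))
print(totool([*s[:2],.036]))
```

```text
[ 0.61965746 -0.03011808  0.12040701]
centre [ 0.62288432 -0.02953908] r 0.05790263663212424
knob [[ 0.62395068 -0.02976245  0.042     ]] tri [ 0.61812295 -0.03071538  0.05819872]
[-3.5 -0.  84.4]
```

```bash
python3 -m creep '[{"translation":[-4,0,35],"roll":0,"gripper":55},{"translation":[-4,0,65],"roll":0,"gripper":55},{"translation":[-4,0,84],"roll":0,"gripper":55},{"translation":[-4,0,84],"roll":0,"gripper":55},{"translation":[-4,0,84],"roll":0,"gripper":55}]' | head -2
python3 -m creep '[{"translation":[0,0,0],"roll":0,"gripper":15},{"translation":[0,0,0],"roll":0,"gripper":15},{"translation":[0,0,0],"roll":0,"gripper":15},{"translation":[0,0,0],"roll":0,"gripper":15},{"translation":[0,0,0],"roll":0,"gripper":15}]' 40
python3 -m creep '[{"translation":[0,0,-30],"roll":0,"gripper":15},{"translation":[0,0,-65],"roll":0,"gripper":15},{"translation":[0,0,-105],"roll":0,"gripper":15},{"translation":[0,0,-145],"roll":0,"gripper":15},{"translation":[20,0,-155],"roll":0,"gripper":15}]'
python3 - <<'E'
from h import *
print(totool([.515,.20,.185]))
E
```

```text
time: 17.95
position: [0.6235, -0.0291, 0.0381]
time: 18.37
position: [0.6248, -0.0297, 0.0383]
tool_rot: [-0.079, 0.997, -0.0, 0.001]
ft_force: [0.9, -0.2, 0.0]
grip_width: 0.0296
grip_force: 0.0
time: 18.78
position: [0.6118, -0.0338, 0.1996]
tool_rot: [-0.08, 0.997, -0.003, 0.009]
ft_force: [2.2, -0.7, -1.1]
grip_width: 0.0272
grip_force: 40.0
[ 58.6 246.3  11.9]
```

```bash
python3 -m creep '[{"translation":[58,100,0],"roll":0,"gripper":15},{"translation":[58,100,0],"roll":0,"gripper":15},{"translation":[58,100,0],"roll":0,"gripper":15},{"translation":[58,100,0],"roll":0,"gripper":15},{"translation":[58,100,0],"roll":0,"gripper":15}]'
python3 - <<'E'
from h import *
o=telemetry.get_obs();im=viewer.camera("wrist");s=viewer.camera("scene")
cv2.imwrite("pics/m8.png",np.vstack([im[100:320],cv2.resize(s[100:240,200:387],(560,419),interpolation=cv2.INTER_CUBIC)[:380]]))
print(o["position"],o["grip_width"])
for c in("wrist","scene"):
  for r in viewer.recognise(c,"lid"):
    b=r["bbox"];print(c,round(r["p"],2),np.round(b).tolist())
for dz in (-20,-25,-30):
    T=R.from_quat(o["tool_rot"]);a=np.linspace(0,2*np.pi,60);P=o["position"]+T.apply(np.c_[.058*np.cos(a),.058*np.sin(a),0*a-dz/1000]);q=proj("wrist",P,o);print(dz,q.min(0),q.max(0))
E
```

```text
time: 19.2
position: [0.5297, 0.0582, 0.1924]
tool_rot: [-0.081, 0.997, 0.0, -0.001]
ft_force: [-0.2, -0.6, -1.0]
grip_width: 0.0271
grip_force: 40.0
[0.52969003 0.05820333 0.19244454] 0.027099561615829725
wrist 0.95 [176.0, 38.0, 115.0, 114.0]
wrist 0.91 [185.0, 152.0, 200.0, 184.0]
wrist 0.7 [72.0, 0.0, 76.0, 31.0]
wrist 0.34 [340.0, 103.0, 220.0, 316.0]
scene 0.96 [212.0, 199.0, 42.0, 36.0]
scene 0.95 [252.0, 167.0, 43.0, 29.0]
scene 0.75 [144.0, 220.0, 40.0, 36.0]
-20 [181.84624776 155.63837583] [387.20374799 343.60081979]
-25 [184.3176661  154.53712286] [384.74037655 338.766463  ]
-30 [186.68336068 153.49903824] [382.38230129 334.10441695]
```

View pics/m8.png

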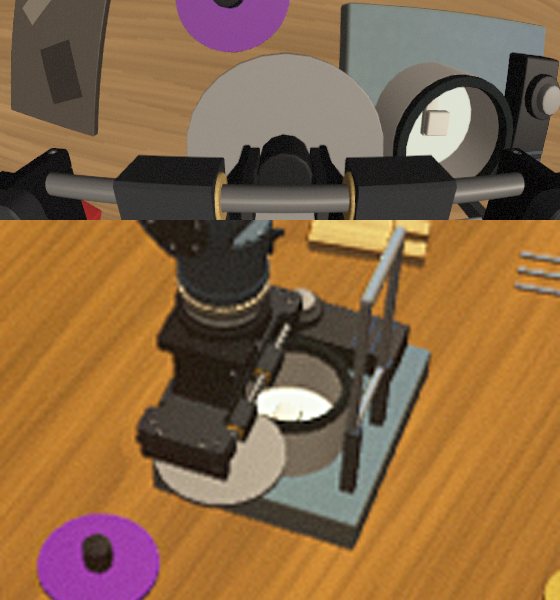

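The lid is held level, centred on the fingers, plate top ~26 mm below the TCP.

Run:
```python
from h import *
print(totool([.522,.2025,.17]),telemetry.get_obs()["position"])
```

```text
[-12.5 146.4  22.3] [0.53269135 0.05595207 0.1923936 ]
```

```bash
python3 -m creep '[{"translation":[10,60,0],"roll":0,"gripper":15},{"translation":[0,100,0],"roll":0,"gripper":15},{"translation":[-12,146,5],"roll":0,"gripper":15},{"translation":[-12,146,22],"roll":0,"gripper":15},{"translation":[-12,146,22],"roll":0,"gripper":15}]'
python3 -m creep '[{"translation":[0,0,0],"roll":0,"gripper":15},{"translation":[0,0,0],"roll":0,"gripper":15}]'
python3 - <<'E'
from h import *
o=telemetry.get_obs();im=viewer.camera("wrist");cv2.imwrite("pics/w9.png",im[60:360])
print(totool([.522,.2025,.146]),o["q"])
E
```

```text
time: 19.82
position: [0.52, 0.2063, 0.168]
tool_rot: [-0.081, 0.997, 0.001, -0.001]
ft_force: [-0.2, -0.0, -1.7]
grip_width: 0.0271
grip_force: 40.0
time: 19.98
position: [0.5209, 0.202, 0.17]
tool_rot: [-0.079, 0.997, -0.0, -0.0]
ft_force: [-0.3, -0.9, -0.8]
grip_width: 0.027
grip_force: 40.0
[-1.1  0.7 24.4] [ 1.70279378e-01  5.34311329e-01  1.66970804e+00 -7.53168781e-04
  9.37901594e-01 -1.55837327e+00]
```

View pics/w9.png

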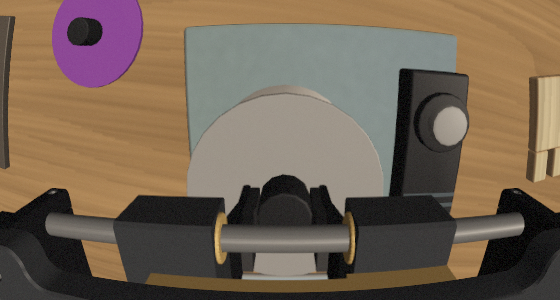

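Lid sits over the pot, centred within a few mm. Lowering.

```bash
python3 -m creep '[{"translation":[-1,0.5,10],"roll":0,"gripper":15},{"translation":[-1,0.5,18],"roll":0,"gripper":15},{"translation":[-1,0.5,22],"roll":0,"gripper":15},{"translation":[-1,0.5,22],"roll":0,"gripper":15},{"translation":[-1,0.5,22],"roll":0,"gripper":15}]'
python3 -m creep '[{"translation":[0,0,1],"roll":0,"gripper":15},{"translation":[0,0,2],"roll":0,"gripper":15},{"translation":[0,0,3],"roll":0,"gripper":15},{"translation":[0,0,3],"roll":0,"gripper":15},{"translation":[0,0,3],"roll":0,"gripper":15}]'
```

```text
time: 20.45
position: [0.5209, 0.203, 0.1479]
tool_rot: [-0.079, 0.997, -0.0, -0.001]
ft_force: [-0.5, -0.7, -1.0]
grip_width: 0.027
grip_force: 40.0
time: 20.87
position: [0.5213, 0.2034, 0.1463]
tool_rot: [-0.079, 0.997, -0.0, 0.0]
ft_force: [-1.0, -0.8, 5.2]
grip_width: 0.0271
grip_force: 40.0
```

```bash
python3 -m creep '[{"translation":[0,0,1],"roll":0,"gripper":15},{"translation":[0,0,2],"roll":0,"gripper":15},{"translation":[0,0,3],"roll":0,"gripper":15},{"translation":[0,0,3],"roll":0,"gripper":15},{"translation":[0,0,3],"roll":0,"gripper":15}]' | grep -E "pos|ft"
python3 -m creep '[{"translation":[0,0,1],"roll":0,"gripper":15},{"translation":[0,0,2],"roll":0,"gripper":15},{"translation":[0,0,3],"roll":0,"gripper":15},{"translation":[0,0,3],"roll":0,"gripper":15},{"translation":[0,0,3],"roll":0,"gripper":15}]'
```

```text
position: [0.5213, 0.2035, 0.1433]
ft_force: [-1.6, -0.4, 5.7]
time: 21.7
position: [0.5214, 0.2035, 0.1414]
tool_rot: [-0.08, 0.997, -0.0, 0.001]
ft_force: [-3.1, -1.9, 14.1]
grip_width: 0.0269
grip_force: 40.0
```

```bash
python3 -m creep '[{"translation":[0,0,1],"roll":0,"gripper":15},{"translation":[0,0,1.5],"roll":0,"gripper":15},{"translation":[0,0,2],"roll":0,"gripper":15},{"translation":[0,0,2],"roll":0,"gripper":15},{"translation":[0,0,2],"roll":0,"gripper":15}]' | grep -E "pos|ft"
```

```text
position: [0.5214, 0.2035, 0.1413]
ft_force: [-7.0, -2.2, 25.0]
```

Travel of about 6 mm, then a hard stop at 25 N. Release, then verify height by pressing the knob top with closed fingers.

```bash
python3 -m creep '[{"translation":[0,0,-3],"roll":0,"gripper":15},{"translation":[0,0,-3],"roll":0,"gripper":15},{"translation":[0,0,-3],"roll":0,"gripper":50},{"translation":[0,0,-3],"roll":0,"gripper":50},{"translation":[0,0,-3],"roll":0,"gripper":50}]' | grep -E "pos|ft|width"
python3 -m creep '[{"translation":[0,0,0],"roll":0,"gripper":50},{"translation":[0,0,-20],"roll":0,"gripper":50},{"translation":[0,0,-40],"roll":0,"gripper":0},{"translation":[0,0,-40],"roll":0,"gripper":0},{"translation":[0,0,-40],"roll":0,"gripper":0}]' 20| grep -E "pos|ft|width"
python3 -m creep '[{"translation":[0,0,0],"roll":0,"gripper":0},{"translation":[0,0,0],"roll":0,"gripper":0},{"translation":[0,0,5],"roll":0,"gripper":0},{"translation":[0,0,10],"roll":0,"gripper":0},{"translation":[0,0,13],"roll":0,"gripper":0}]'
python3 -m creep '[{"translation":[0,0,2],"roll":0,"gripper":0},{"translation":[0,0,4],"roll":0,"gripper":0},{"translation":[0,0,6],"roll":0,"gripper":0},{"translation":[0,0,7],"roll":0,"gripper":0},{"translation":[0,0,7],"roll":0,"gripper":0}]'
```

```text
position: [0.521, 0.2035, 0.1397]
ft_force: [0.2, 0.3, 0.6]
grip_width: 0.0398
position: [0.5217, 0.2036, 0.1807]
ft_force: [-0.6, 0.4, -0.6]
grip_width: 0.0371
time: 23.37
position: [0.5204, 0.2034, 0.1658]
tool_rot: [-0.079, 0.997, -0.0, -0.001]
ft_force: [0.0, -1.1, 0.1]
grip_width: 0.0054
grip_force: 0.0
time: 23.78
position: [0.521, 0.2035, 0.1623]
tool_rot: [-0.079, 0.997, -0.0, 0.0]
ft_force: [-3.9, -1.3, 13.0]
grip_width: 0.0005
grip_force: 6.5
```

```bash
python3 -m creep '[{"translation":[0,0,1],"roll":0,"gripper":0},{"translation":[0,0,2],"roll":0,"gripper":0},{"translation":[0,0,2],"roll":0,"gripper":0},{"translation":[0,0,2],"roll":0,"gripper":0}]'
python3 -m creep '[{"translation":[0,0,-20],"roll":0,"gripper":0},{"translation":[0,0,-60],"roll":0,"gripper":0},{"translation":[40,0,-60],"roll":0,"gripper":0},{"translation":[80,0,-60],"roll":0,"gripper":0},{"translation":[110,0,-60],"roll":0,"gripper":0}]' | grep pos
python3 - <<'E'
from h import *
t=viewer.camera("top");s=viewer.camera("scene")
cv2.imwrite("pics/m10.png",np.vstack([cv2.resize(t[185:275,160:280],(500,375),interpolation=cv2.INTER_CUBIC)[:300],cv2.resize(s[80:220,230:380],(500,467),interpolation=cv2.INTER_CUBIC)[:300]]))
yaw=np.radians(10);ex=np.array([np.cos(yaw),np.sin(yaw),0]);c=np.array([.522,.2025,0])
for a in(1.4,1.5,1.6,1.7,1.8):
    m=c+ex*(.075-.17*np.cos(a))+[0,0,.1205+.17*np.sin(a)];print(a,m.round(3),proj("top",m).round(0),proj("scene",m).round(0))
E
```

```text
time: 24.12
position: [0.5211, 0.2036, 0.1622]
tool_rot: [-0.08, 0.997, -0.0, 0.001]
ft_force: [-6.6, -1.4, 23.1]
grip_width: 0.0001
grip_force: 11.9
position: [0.4098, 0.1857, 0.2187]
1.4 [0.567 0.211 0.288] [[211. 211.]] [[316. 112.]]
1.5 [0.584 0.213 0.29 ] [[210. 206.]] [[322. 113.]]
1.6 [0.601 0.216 0.29 ] [[209. 200.]] [[329. 115.]]
1.7 [0.617 0.219 0.289] [[207. 194.]] [[335. 117.]]
1.8 [0.634 0.222 0.286] [[207. 189.]] [[341. 119.]]
```

View pics/m10.png

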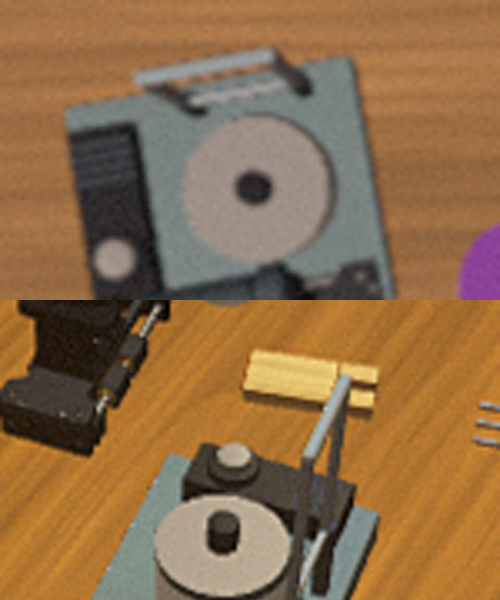

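The lid is seated (crop (253,187)), home confirmed at 0.143 m knob top under 23 N. The crossbar's middle is at top px (209,201), scene (327,115): clamp angle ≈1.59, bar at (0.600,0.216,0.290).

```bash
python3 -m creep '[{"translation":[0,0,-35],"roll":7,"gripper":0},{"translation":[0,0,-70],"roll":14,"gripper":20},{"translation":[0,0,-105],"roll":21,"gripper":40},{"translation":[0,0,-135],"roll":28,"gripper":40},{"translation":[0,0,-135],"roll":35,"gripper":40}]' | grep pos
python3 -m creep '[{"translation":[0,0,0],"roll":7,"gripper":40},{"translation":[0,0,0],"roll":14,"gripper":40},{"translation":[0,0,0],"roll":21,"gripper":40},{"translation":[0,0,0],"roll":28,"gripper":40},{"translation":[0,0,0],"roll":35,"gripper":40}]' | grep pos
python3 -m creep '[{"translation":[0,0,0],"roll":7,"gripper":40},{"translation":[0,0,0],"roll":14,"gripper":40},{"translation":[0,0,0],"roll":20,"gripper":40},{"translation":[0,0,0],"roll":20,"gripper":40}]'
python3 - <<'E'
from h import *
o=telemetry.get_obs();print(R.from_quat(o["tool_rot"]).as_matrix().round(3),o["q"].round(2),totool([.600,.216,.355]))
E
```

```text
position: [0.417, 0.187, 0.3599]
position: [0.4134, 0.1862, 0.3536]
time: 25.8
position: [0.4134, 0.1862, 0.3535]
tool_rot: [0.649, 0.76, 0.0, 0.0]
ft_force: [-0.4, -0.7, -0.6]
grip_width: 0.0401
grip_force: 0.0
[[-0.156  0.988  0.001]
 [ 0.988  0.156  0.   ]
 [ 0.     0.001 -1.   ]] [ 0.18  0.16  1.68 -0.    1.3   0.02] [  0.3 189.   -1.3]
```

```bash
python3 -m creep '[{"translation":[0,189,-5],"roll":0,"gripper":40},{"translation":[0,189,-5],"roll":0,"gripper":40},{"translation":[0,189,-5],"roll":0,"gripper":40},{"translation":[0,189,-5],"roll":0,"gripper":40},{"translation":[0,189,-5],"roll":0,"gripper":40}]'
python3 -m creep '[{"translation":[0,0,0],"roll":0,"gripper":40},{"translation":[0,0,0],"roll":0,"gripper":40}]' | grep pos
python3 - <<'E'
from h import *
o=telemetry.get_obs();im=viewer.camera("wrist");cv2.imwrite("pics/w11.png",im);print(o["position"],proj("wrist",[.600,.216,.29],o))
E
```

```text
time: 26.22
position: [0.6041, 0.2162, 0.3578]
tool_rot: [0.648, 0.762, 0.001, 0.001]
ft_force: [1.0, 0.1, 0.9]
grip_width: 0.0399
grip_force: 0.0
position: [0.6002, 0.2159, 0.3571]
[0.60021914 0.21590335 0.3570796 ] [[282.90169745 233.12399679]]
```

View pics/w11.png

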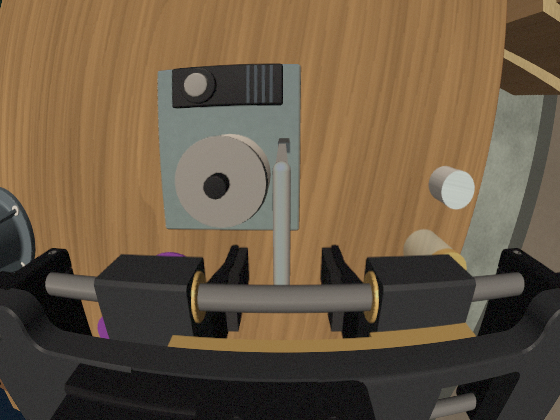

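The crossbar lies at column 282, centred between the fingers. Descend, grip it lightly, and swing it along the arc.

```bash
python3 -m creep '[{"translation":[0,-1,30],"roll":0,"gripper":40},{"translation":[0,-1,55],"roll":0,"gripper":40},{"translation":[0,-1,65],"roll":0,"gripper":40},{"translation":[0,-1,65],"roll":0,"gripper":25},{"translation":[0,-1,65],"roll":0,"gripper":8}]' 8
python3 -m creep '[{"translation":[0,0,0],"roll":0,"gripper":8},{"translation":[0,0,0],"roll":0,"gripper":8},{"translation":[0,0,0],"roll":0,"gripper":8},{"translation":[0,0,0],"roll":0,"gripper":8},{"translation":[0,0,0],"roll":0,"gripper":8}]'
```

```text
time: 26.85
position: [0.5976, 0.2159, 0.2938]
tool_rot: [0.649, 0.761, -0.0, -0.0]
ft_force: [-0.2, 0.2, 1.4]
grip_width: 0.033
grip_force: 0.0
time: 27.27
position: [0.5985, 0.2159, 0.2946]
tool_rot: [0.649, 0.761, 0.001, 0.001]
ft_force: [-1.8, -0.6, 3.8]
grip_width: 0.0118
grip_force: 8.0
```

```bash
python3 -m creep '[{"translation":[0,-16,1],"roll":0,"gripper":8},{"translation":[0,-32,3],"roll":0,"gripper":8},{"translation":[0,-49,6],"roll":0,"gripper":8},{"translation":[0,-65,11],"roll":0,"gripper":8},{"translation":[0,-80,19],"roll":0,"gripper":8}]'
python3 -m creep '[{"translation":[0,-15,8],"roll":0,"gripper":8},{"translation":[0,-29,18],"roll":0,"gripper":8},{"translation":[0,-42,29],"roll":0,"gripper":8},{"translation":[0,-54,42],"roll":0,"gripper":8},{"translation":[0,-63,55],"roll":0,"gripper":8}]'
```

```text
time: 27.68
position: [0.5195, 0.2034, 0.2756]
tool_rot: [0.649, 0.761, 0.002, 0.001]
ft_force: [-0.3, 1.0, 3.0]
grip_width: 0.0116
grip_force: 8.0
time: 28.1
position: [0.457, 0.1935, 0.2196]
tool_rot: [0.649, 0.761, 0.001, 0.001]
ft_force: [1.5, 1.5, 1.2]
grip_width: 0.0116
grip_force: 8.0
```

```bash
python3 -m creep '[{"translation":[0,-9,15],"roll":0,"gripper":8},{"translation":[0,-17,30],"roll":0,"gripper":8},{"translation":[0,-22,46],"roll":0,"gripper":8},{"translation":[0,-27,62],"roll":0,"gripper":8},{"translation":[0,-29,79],"roll":0,"gripper":8}]'
python3 -m creep '[{"translation":[0,-1,6],"roll":0,"gripper":8},{"translation":[0,-1,12],"roll":0,"gripper":8},{"translation":[0,-1,17],"roll":0,"gripper":8},{"translation":[0,-1,17],"roll":0,"gripper":8}]'
```

```text
time: 28.52
position: [0.4294, 0.1891, 0.1404]
tool_rot: [0.649, 0.761, 0.002, 0.001]
ft_force: [1.2, 2.1, 1.4]
grip_width: 0.0117
grip_force: 8.0
time: 28.85
position: [0.4287, 0.1888, 0.1234]
tool_rot: [0.649, 0.761, 0.001, 0.001]
ft_force: [3.1, 2.2, -2.4]
grip_width: 0.0117
grip_force: 8.0
```

Now release, and press down on the bar with closed fingertips.

```bash
python3 -m creep '[{"translation":[0,0,0],"roll":0,"gripper":35},{"translation":[0,0,0],"roll":0,"gripper":35},{"translation":[0,0,0],"roll":0,"gripper":35},{"translation":[0,0,-30],"roll":0,"gripper":35},{"translation":[0,0,-60],"roll":0,"gripper":35}]'|grep -E "pos|ft|width"
python3 -m creep '[{"translation":[0,0,0],"roll":0,"gripper":0},{"translation":[0,0,0],"roll":0,"gripper":0},{"translation":[0,0,0],"roll":0,"gripper":0},{"translation":[0,0,0],"roll":0,"gripper":0},{"translation":[0,0,15],"roll":0,"gripper":0}]' 20|grep -E "pos|ft|width"
python3 - <<'E'
from h import *
o=telemetry.get_obs()
t=viewer.camera("top");s=viewer.camera("scene")
cv2.imwrite("pics/m12.png",np.hstack([cv2.resize(viewer.camera("wrist")[40:340],None,fx=.75,fy=.75),cv2.resize(s[80:220,240:350],(300,382),interpolation=cv2.INTER_CUBIC)[:225]]))
E
```

```text
position: [0.4248, 0.1878, 0.1824]
ft_force: [-0.1, 0.0, 0.1]
grip_width: 0.0328
position: [0.4281, 0.1886, 0.169]
ft_force: [0.3, 1.0, 0.4]
grip_width: 0.0095
```

View pics/m12.png

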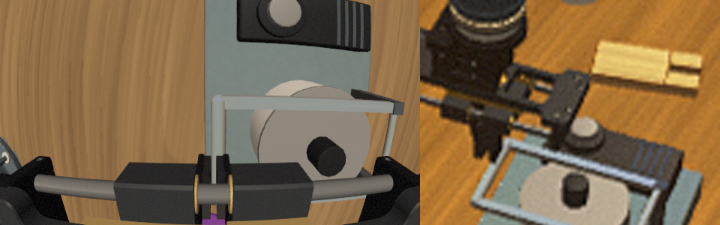

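The clamp frame is down around the knob, crossbar at (215,150) under the fingers. Press it right down.

```bash
python3 -m creep '[{"translation":[0,0,8],"roll":0,"gripper":0},{"translation":[0,0,14],"roll":0,"gripper":0},{"translation":[0,0,18],"roll":0,"gripper":0},{"translation":[0,0,21],"roll":0,"gripper":0},{"translation":[0,0,21],"roll":0,"gripper":0}]' 20|grep -E "pos|ft|width"
python3 -m creep '[{"translation":[0,0,1],"roll":0,"gripper":0},{"translation":[0,0,2],"roll":0,"gripper":0},{"translation":[0,0,3],"roll":0,"gripper":0},{"translation":[0,0,3],"roll":0,"gripper":0},{"translation":[0,0,3],"roll":0,"gripper":0}]'|grep -E "pos|ft|width"
```

```text
position: [0.4269, 0.1884, 0.1466]
ft_force: [0.1, -0.1, 0.6]
grip_width: 0.0005
position: [0.4275, 0.1885, 0.1456]
ft_force: [-2.3, -0.7, 8.6]
grip_width: 0.0004
```

```bash
python3 -m creep '[{"translation":[0,0,1],"roll":0,"gripper":0},{"translation":[0,0,2],"roll":0,"gripper":0},{"translation":[0,0,2],"roll":0,"gripper":0},{"translation":[0,0,2],"roll":0,"gripper":0}]'|grep -E "pos|ft|width"
python3 -m creep '[{"translation":[0,0,-20],"roll":0,"gripper":0},{"translation":[0,0,-40],"roll":0,"gripper":0},{"translation":[35,0,-55],"roll":0,"gripper":0},{"translation":[70,0,-55],"roll":0,"gripper":0},{"translation":[70,0,-55],"roll":0,"gripper":0}]'|grep -E "pos|ft|width"
python3 - <<'E'
from h import *
o=telemetry.get_obs();im=viewer.camera("wrist");cv2.imwrite("pics/w13.png",im)
print(o["position"])
for r in viewer.recognise("wrist","start"): print(r)
print(proj("wrist",[[.467,.322,.08],[.467,.322,.085]],o))
E
```

```text
position: [0.4275, 0.1885, 0.1452]
ft_force: [-5.5, -1.1, 23.2]
grip_width: 0.0002
position: [0.4166, 0.262, 0.1991]
ft_force: [-0.0, 0.7, 0.4]
grip_width: 0.0003
[0.41664209 0.2620231  0.19906037]
{'bbox': [342.1, 136.2, 35.2, 39.4], 'p': 0.77}
[[355.28307291 152.25295478]
 [356.62302357 152.90447637]]
```

View pics/w13.png

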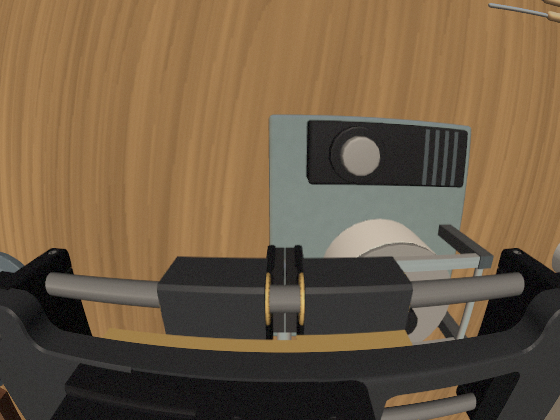

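The clamp lies level across the lid; the button's top is at (361,155).

Run:
```python
from h import *
o=telemetry.get_obs()
o2=dict(position=np.array([.5137,.1982,.1738]),tool_rot=[-.088,.996,0,-.001])
P=tri([ray("wrist",(361,155),o),ray("wrist",(450,196),o2)]);print(P,atz("wrist",(361,155),.082,o))
print(totool([*atz("wrist",(361,155),.082,o)[0,:2],.11]))
```

```text
[0.46625146 0.31801223 0.09748598] [[0.46994563 0.31687376 0.082     ]]
[49.  62.8 87.6]
```

```bash
python3 -m creep '[{"translation":[51,61,10],"roll":0,"gripper":0},{"translation":[51,61,40],"roll":0,"gripper":0},{"translation":[51,61,70],"roll":0,"gripper":0},{"translation":[51,61,84],"roll":0,"gripper":0},{"translation":[51,61,84],"roll":0,"gripper":0}]'|grep -E "pos|ft"
python3 -m creep '[{"translation":[0,0,3],"roll":0,"gripper":0},{"translation":[0,0,6],"roll":0,"gripper":0},{"translation":[0,0,9],"roll":0,"gripper":0},{"translation":[0,0,12],"roll":0,"gripper":0},{"translation":[0,0,12],"roll":0,"gripper":0}]'|grep -E "pos|ft"
```

```text
position: [0.4678, 0.3163, 0.1097]
ft_force: [-1.5, 1.3, 3.2]
position: [0.4679, 0.3164, 0.1069]
ft_force: [-7.5, -5.8, 30.4]
```

Button fully pressed (hard stop at 30 N after the spring travel). Retreat and check.

```bash
python3 -m creep '[{"translation":[0,0,-30],"roll":0,"gripper":0},{"translation":[0,0,-70],"roll":0,"gripper":0},{"translation":[0,0,-110],"roll":0,"gripper":0},{"translation":[40,0,-130],"roll":0,"gripper":0},{"translation":[80,0,-140],"roll":0,"gripper":0}]'|grep -E "pos|ft"
python3 -m creep '[{"translation":[40,-40,0],"roll":0,"gripper":0},{"translation":[80,-60,0],"roll":0,"gripper":0},{"translation":[110,-60,0],"roll":0,"gripper":0},{"translation":[110,-60,0],"roll":0,"gripper":0},{"translation":[110,-60,0],"roll":0,"gripper":0}]'|grep -E "pos|ft"
python3 - <<'E'
from h import *
t=viewer.camera("top");s=viewer.camera("scene")
cv2.imwrite("pics/m14.png",np.hstack([cv2.resize(t[170:290,160:390],(460,240),interpolation=cv2.INTER_CUBIC),cv2.resize(s[80:220,240:380],(300,300),interpolation=cv2.INTER_CUBIC)[:240]]))
for c in("scene","top"):
  for n in("ring_a","bar_a","plate","disc"): print(c,n,[(np.round(r["bbox"]).tolist(),round(r["p"],2)) for r in viewer.recognise(c,n)])
E
```

```text
position: [0.4587, 0.3936, 0.2464]
ft_force: [1.6, 0.4, -0.9]
position: [0.3783, 0.4951, 0.2418]
ft_force: [-0.4, -0.0, -0.5]
scene ring_a [([258.0, 130.0, 66.0, 43.0], 0.56)]
scene bar_a [([260.0, 132.0, 62.0, 40.0], 0.71)]
scene plate [([261.0, 130.0, 64.0, 42.0], 0.18)]
scene disc []
top ring_a []
top bar_a [([330.0, 149.0, 28.0, 28.0], 0.21)]
top plate [([175.0, 197.0, 82.0, 73.0], 0.34)]
top disc []
```

View pics/m14.png

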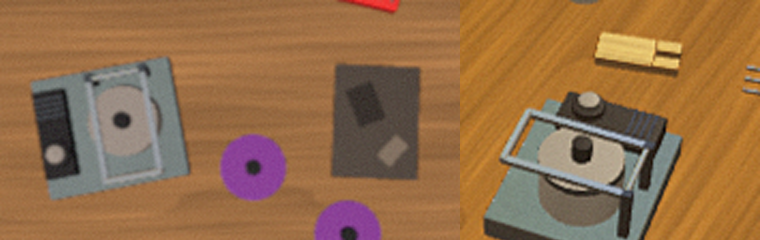

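The board is empty, the lid is home with the clamp down across it, and the arm is clear.

```bash
python3 -c "
from rig import hand_in
print(hand_in())"
```

```text
the job is handed in; nothing more can be done
None
```

The job is handed in; no verdict came back. The ring, bar and plate are in the pot, though I didn't see the bar there after release. The lid was pressed to its hard stop, then the clamp right down, then the start button fully, and the arm touched nothing it was to leave alone.

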